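Load the component test slide and hold it at the ball detent

TASK

Stand the red can capacitor upright in pocket 1 of the test slide (the pocket marked with one black dot) and let go of it, then stand the blue one in pocket 2 (two dots), each right down on the pocket's floor. Then grip the black knob and slide the carriage along its rail towards the orange test block until you feel the ball click into the notch, without running past it, and finish there still gripping the knob, with the ball in the notch and both capacitors standing in their pockets. Leave the yellow meter, the copper wire spool and the green tape where they are.

Things in the scene. Friction and masses are not known exactly. Their poses are not given: they have to be found in the camera images.
- cap_red: red can capacitor with a white band, an upright cylinder 25 mm in diameter and 50 mm tall, about 40 g, loose, standing on the bench; its foot has a 2 mm chamfer; origin at the centre of its underside, z up its axis
- cap_blue: blue can capacitor, otherwise the same as the red one
- rail: grey fixed rail of the test slide, 440 mm long along its own y, 70 mm wide, base 10 mm high, with a dark end stop 30 mm high at each end; origin at the centre of its underside on the bench; its y axis is the sliding direction and its +y is the way the carriage must go (to the robot's left)
- carriage: aluminium carriage that slides along the rail's y, with the two pockets, the knob and the ball arm on it; origin at the centre of its underside, 14 mm above the bench, 60 mm short of the rail's centre at its start end and 100 mm past it at the far stop (past the notch). It is 60 mm across, 200 mm along the rail and 24 mm thick; its level top lies 38 mm above the bench. It stays where it is left, with about 1.5 N of sliding friction
- pocket1 (a point): centre of the mouth of pocket 1 (one black dot beside it) in the carriage's top, 38 mm above the bench; a round blind hole 28 mm in diameter and 14 mm deep with a 1.5 mm chamfer; axes as the rail's. A seated capacitor stands out 36 mm
- pocket2 (a point): the same for pocket 2 (two black dots), 60 mm from pocket 1 along the rail's +y
- knob (a point): foot of the black upright round knob with an orange band fixed on the carriage's top, 18 mm in diameter and 40 mm tall; the point is the centre of its foot on the carriage's top, 38 mm above the bench; 75 mm from pocket 2 along the rail's +y; moves with the carriage
- ball (a point): centre of the spring-loaded steel ball (12 mm in diameter) under the blue arm on the carriage's far side, 50 mm across the rail from its centre line (rail's +x) and 40 mm behind the knob along the rail's y; moves with the carriage. A white line on top of the arm marks it
- index: orange test block fixed beside the rail on its far side, 50 mm along the rail; its foot is 10 mm high and its outer part, 30 to 66 mm out from the origin along the rail's +x, is 45 mm high; axes as the rail's. Origin on the bench, directly below the notch. A white line on its top marks the notch
- notch (a point): centre of the notch, where the ball's centre rests (20 mm above the bench), between two round ridges 9 mm before and behind it. Sliding on, the ball meets the first ridge about 18 mm before the notch, needs a push of about 8 N until the ridge's top, then drops in, pulling the carriage forward; leaving the notch takes about 8 N either way. Axes as the rail's
- meter: yellow multimeter lying on the bench, 70 x 130 x 33 mm, loose, not to be disturbed; origin at the centre of its underside
- spool: spool of copper wire standing on the bench, 52 mm in diameter and 50 mm tall, loose, not to be disturbed; origin at the centre of its underside
- tape: roll of green tape lying flat, 64 mm in diameter and 19 mm tall, loose, not to be disturbed; origin at the centre of its underside
Things that resemble listed ones, but are neither listed nor needed, are in the scene too. There is more than one size of the cap_red; the one meant has the size given above.

How it is judged:
By the outcome, as a careful person would: the job done as asked, in the order asked, and still so for the second after the job is handed in, while the arm keeps its last pose, push and grip.
It also fails if it takes over 72 s, if anything falls off the work surface, if the arm or the gripper's body presses on something with over 40 N, if the wrist force passes 120 N, or if a joint passes its speed limit or range.

ROBOT

A 6-joint arm with a two-finger parallel gripper is mounted at the origin on the work surface. World frame = base frame: x ahead of the robot, y to its left, z up, the work surface at z = 0. Lengths are in m, angles in rad, forces in N, time in s.
With the tool pointing down it reaches from about 0.425 to 1.125 m from the base axis. Payload 14.9 kg.
Tool frame: the origin (TCP) lies midway between the tips of the shut fingers; the grasp point (between the pads) lies r.grasp_offset behind it (r.grasp_offset is the distance from the TCP to the grasp point, in m); z points along the fingers, y is the direction in which the jaws open and shut (so a half turn about z gives the same grasp; the last joint's range is limited). The gripper opens to 91 mm and grips with 3 to 60 N. Pads are 32 mm wide; open, the fingers measure 118 mm over their backs; the gripper's body (76 mm by 178 mm) begins 60 mm behind the grasp point.
Start: joints at [1.284, 0.379, 1.734, -0, 1.028, -0.033], TCP at [0.176, 0.678, 0.214] pointing down, gripper open.
Joint ranges: [-2.77, 2.77], [-0.74, 2.19], [0, 2.66], [-1.06, 4.2], [0.31, 2.87], [-3.08, 3.08]. Speed limits (rad/s): [1.89, 1.89, 2.39, 3.14, 3.14, 3.14].

INTERFACE

Orientations are given as a rotation vector (axis times angle).
In Python, from bench import r gives the robot as it stands.
- The arm moves only by the tool move_arm, never from a script. Its argument "targets" is a list of rows, each a list of 3 entries, a list of its own where there are three numbers: the shift along the world's x, y, z in m, then the turn, a rotation vector about the world's x, y, z in degrees, then the closure, from 0 (fully open) to 1 (shut). In form: [[[tx, ty, tz], [wx, wy, wz], jaw], ...]. A call has 1 to 12 rows; each row is the pose to reach, as a shift and turn from the pose commanded when the call began; what a row does not reach only later rows make up. A row lasts 1/12 s, in which the tool goes at most 41.7 mm and 7.16 degrees, less where a joint would pass 70% of its speed; a pose out of reach is approached as far as the arm can. A call with a gripper value outside its range is refused whole. The fingers move at their own pace and stop on an object; "newtons" is the grip in N (left out, the last holds). Time passes only in rows, so rows that repeat a pose let the fingers close. It gives the time, the measured TCP pose, the force and the opening at its end, in the units of the state.
- r.state(): the state, without advancing time (a new reading comes with each control period).
- r.grab_frame(name): name is "scene" or "top" or "wrist"; returns the picture (384x512x3 uint8, red, green, blue); there is no depth.
- r.camera_info(name): a dict with "K" (3x3 intrinsics, pixels), "k1" (the pictures are not rectified: a ray, as slopes to the right and down, at radius r is drawn at 1 + k1 r^2 times it, then the intrinsics apply), "cam_to_world" (4x4, takes a point from camera to world coordinates). Camera axes: x right, y down, z forward; pixel columns grow to the right and rows downward; lengths in m; the calibration is good to about 2 mm. A picture is of the moment at which its call begins: read the wrist's pose just before it. camera_info takes no time and is no camera call; for the wrist camera it gives the pose at the moment of the call.
- r.job_done(): hands the job in, once; it reports no verdict.
The state is a dict: "clock": time; "joint_positions": joint angles; "qvel": joint speeds; "effort": joint torques, N m; "ee_pos": TCP position; "tcp_rot": TCP orientation; "ft_force": force on the tool from outside, world axes, zero at the start; "moment": the same for the moment, N m; "finger_gap": finger opening in m.
Only numpy, scipy, OpenCV 4.12 (cv2) and the standard library are available. Lean on these libraries where they do the work, as an engineer would, in place of code of your own. Each camera call takes 0.05 s, during which the arm holds its last target.

## Working session

There is one attempt and no reset: what is moved stays moved. The work goes in short steps, Python scripts to look and compute and a tool call to move; the robot and the scene stay as the last step left them, time stands still between calls to the robot, and variables do not carry over. Pictures are saved under pics/ and viewed, and the job is handed in when it is done.

Besides the shell and the picture viewer there is one more tool, called after "Call:" by a JSON object that holds its "name" and its "arguments", one argument or row to a line. move_arm: Moves the arm, as the interface text tells. Its arguments: {"type":"object","properties":{"targets":{"type":"array","items":{"type":"array"}},"newtons":{"type":"number"}},"required":["targets"]}

```bash
mkdir -p pics
python3 - <<'E'
from bench import r
import cv2
print(r.state(), r.grasp_offset)
for n in ["scene","top","wrist"]:
    c=r.camera_info(n); print(n,c)
    im=r.grab_frame(n); cv2.imwrite(f"pics/{n}0.png",im[:,:,::-1])
E
```

```text
{'clock': 0.0, 'joint_positions': array([ 1.28372820e+00,  3.79432644e-01,  1.73479407e+00,  2.75622770e-05,
        1.02849015e+00, -3.32983916e-02]), 'qvel': array([-6.07152508e-04,  4.29263282e-05, -3.05577868e-04,  2.19335178e-03,
        6.09879075e-04,  5.43613630e-04]), 'effort': array([-1.76980808e-03, -7.63744211e+01, -4.34364402e+01,  6.50315545e-02,
        4.27060132e-02, -1.07555049e-04]), 'ee_pos': array([0.17562162, 0.67719201, 0.21326483]), 'tcp_rot': array([-3.97548303e-01, -3.11613282e+00,  1.73728462e-03]), 'ft_force': array([ 0.5560097 , -0.0895694 ,  0.08500791]), 'moment': array([-0.0068552 , -0.02139665, -0.01698678]), 'finger_gap': 0.09112391240959047} 0.0188
scene {'K': array([[429.34381684,   0.        , 248.84422007],
       [  0.        , 429.34381684, 187.99473529],
       [  0.        ,   0.        ,   1.        ]]), 'k1': -0.10661272446930957, 'cam_to_world': array([[ 0.57511019,  0.53424822, -0.61953782,  1.14275754],
       [ 0.81783528, -0.35709908,  0.45124905, -0.50243688],
       [ 0.01984262, -0.76619781, -0.64229836,  0.68617924],
       [ 0.   
[... 262 characters left out ...]
y([[ 0.05300548, -0.97099022,  0.23317037,  0.30534708],
       [-0.99859277, -0.05193769,  0.01072136, -0.06548531],
       [ 0.0017    , -0.23341053, -0.9723768 ,  1.17295688],
       [ 0.        ,  0.        ,  0.        ,  1.        ]])}
wrist {'K': array([[340.21736597,   0.        , 252.82611435],
       [  0.        , 340.21736597, 186.36033505],
       [  0.        ,   0.        ,   1.        ]]), 'k1': -0.0037145011058068874, 'cam_to_world': array([[ 0.25178417,  0.93873064,  0.23534979,  0.10974946],
       [ 0.96778259, -0.24390856, -0.06249378,  0.69324142],
       [-0.001261  ,  0.24350238, -0.96989948,  0.3839733 ],
       [ 0.        ,  0.        ,  0.        ,  1.        ]])}
```

View pics/scene0.png

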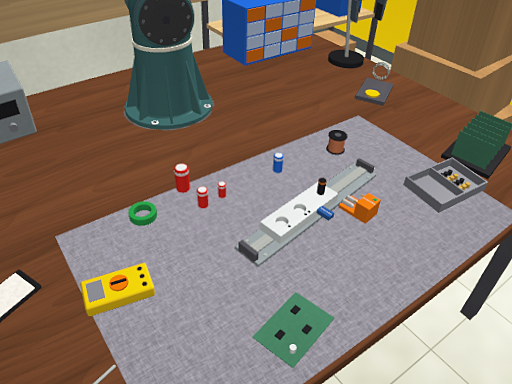

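View pics/top0.png

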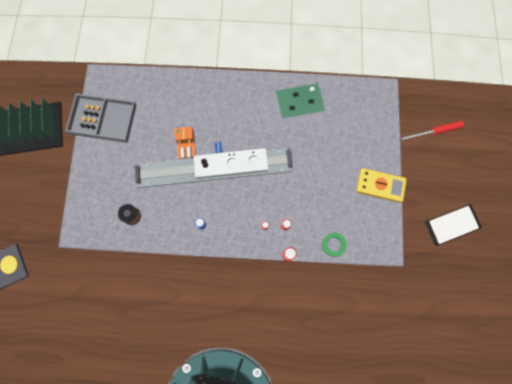

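View pics/wrist0.png

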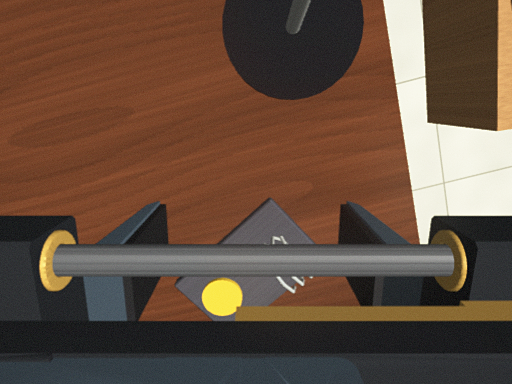

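The scene view shows three red cans at about (181,177), (202,197) and (222,189), the blue can at (278,162), and the rail running from (248,250) to (365,168). In the top view the reds are at (290,254), (286,224) and (265,225), the blue at (200,223), and the carriage spans (195–268, 163). Next I'll measure them.

```bash
cat > h.py <<'E'
import numpy as np, cv2
def ray(info,u,v):
    K=info["K"];k=info["k1"]
    d=np.array([(u-K[0,2])/K[0,0],(v-K[1,2])/K[1,1]])
    s=d.copy()
    for _ in range(30): s=d/(1+k*(s@s))
    T=info["cam_to_world"]
    return T[:3,3],T[:3,:3]@np.array([s[0],s[1],1])
def onplane(info,u,v,z):
    o,d=ray(info,u,v); return o+d*(z-o[2])/d[2]
def proj(info,p):
    T=info["cam_to_world"];q=T[:3,:3].T@(np.array(p)-T[:3,3]);s=q[:2]/q[2]
    s=s*(1+info["k1"]*(s@s));K=info["K"]
    return np.array([K[0,0]*s[0]+K[0,2],K[1,1]*s[1]+K[1,2]])
E
python3 - <<'E'
from bench import r
from h import *
t=cv2.imread("pics/top0.png"); s=cv2.imread("pics/scene0.png")
for im,n in((t,"top"),(s,"scene")):
    info=r.camera_info(n)
    hsv=cv2.cvtColor(im,cv2.COLOR_BGR2HSV)
    red=((hsv[...,0]<6)|(hsv[...,0]>172))&(hsv[...,1]>130)&(hsv[...,2]>70)
    blue=(hsv[...,0]>100)&(hsv[...,0]<125)&(hsv[...,1]>130)&(hsv[...,2]>60)
    org=(hsv[...,0]>6)&(hsv[...,0]<16)&(hsv[...,1]>190)&(hsv[...,2]>130)
    wh=(hsv[...,1]<40)&(hsv[...,2]>200)
    for nm,m in(("red",red),("blue",blue),("org",org),("white",wh)):
        c,l,st,ce=cv2.connectedComponentsWithStats(m.astype(np.uint8))
        for i in range(1,c):
            if st[i][4]>12 and (60<ce[i][0]<420) and 50<ce[i][1]<330: print(n,nm,st[i],ce[i].round(1),onplane(info,*ce[i],0.05).round(3))
a=cv2.resize(t[120:270,120:320],None,fx=4,fy=4,interpolation=cv2.INTER_CUBIC);cv2.imwrite("pics/t1.png",a)
a=cv2.resize(s[140:270,160:385],None,fx=3.5,fy=3.5,interpolation=cv2.INTER_CUBIC);cv2.imwrite("pics/s1.png",a)
E
```

```text
top white [188 147   2  10  19] [188.5 151.3] [0.66  0.128 0.05 ]
top white [181 148   3   9  19] [181.9 152.1] [0.657 0.145 0.05 ]
top white [ 193  148   76   29 1477] [231.1 162.2] [0.635 0.008 0.05 ]
top white [196 219   7   7  37] [199.3 221.9] [0.466 0.082 0.05 ]
top white [284 220   7   7  37] [286.7 223.2] [ 0.475 -0.149  0.05 ]
top white [263 222   5   5  22] [265.  224.3] [ 0.469 -0.092  0.05 ]
top white [286 249   9   9  70] [289.9 253. ] [ 0.397 -0.16   0.05 ]
scene red [174 165  15   9  44] [181.3 169.8] [ 0.382 -0.152  0.05 ]
scene red [175 173  15  20 217] [182.4 183. ] [ 0.428 -0.174  0.05 ]
scene red [197 189  11   5  22] [202.  191.6] [ 0.48  -0.152  0.05 ]
scene red [219 188   7  10  61] [222.  192.7] [ 0.509 -0.116  0.05 ]
scene red [198 195  10  13 112] [202.6 201.4] [ 0.51  -0.167  0.05 ]
scene blue [274 154   9   5  15] [277.5 156.9] [0.469 0.075 0.05 ]
scene blue [273 160  10  13  93] [277.6 166.3] [0.501 0.051 0.05 ]
scene blue [317 206  17  14 115] [324.8 212.9] [0.69  0.033 0.05 ]
scene org [247  48  16  14 169] [254.4  54.5] [-0.094  0.408  0.05 ]
scene org [339 194  41  29 542] [362.7 208.7] [0.728 0.113 0.05 ]
scene org [110 275  18  16 163] [118.6 282.9] [ 0.618 -0.41   0.05 ]
scene white [355  48  11   9  37] [360.   51.6] [0.095 0.777 0.05 ]
scene white [371  56  20  11  61] [378.   60.2] [0.189 0.776 0.05 ]
scene white [275 153   7   4  23] [278.4 154.5] [0.462 0.084 0.05 ]
scene white [176 164  11   7  57] [180.6 166.8] [ 0.37  -0.148  0.05 ]
scene white [219 181   6   5  18] [221.4 183.1] [ 0.479 -0.098  0.05 ]
scene white [ 261  182   77   54 1424] [297.7 209. ] [ 0.647 -0.008  0.05 ]
scene white [198 187   8   5  32] [201.9 189. ] [ 0.472 -0.147  0.05 ]
```

View pics/t1.png

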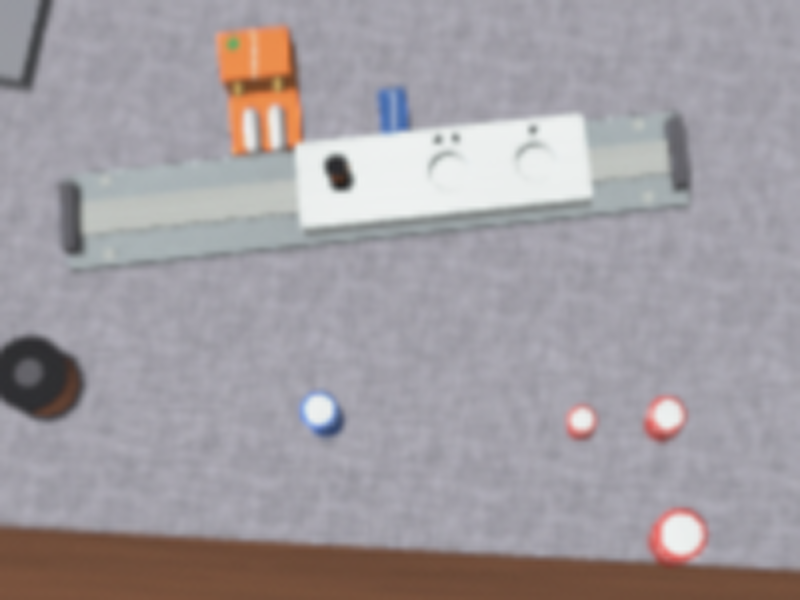

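View pics/s1.png

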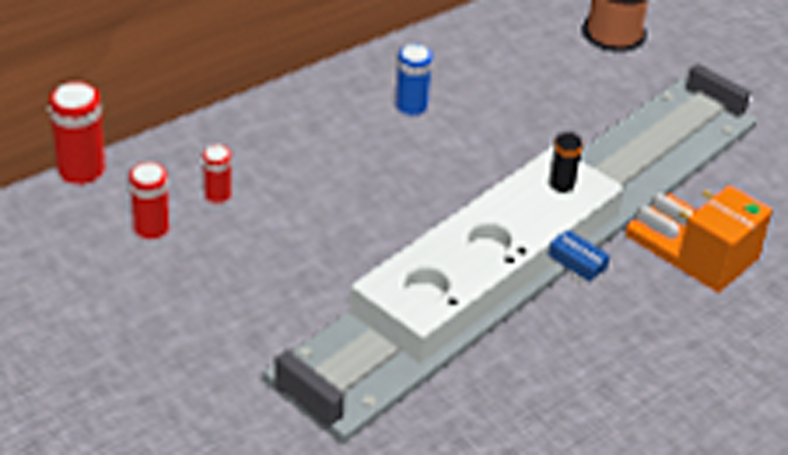

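Run:
```python
from bench import r
from h import *
for n in("top","scene"):
    im=cv2.imread(f"pics/{n}0.png"); info=r.camera_info(n)
    hsv=cv2.cvtColor(im,cv2.COLOR_BGR2HSV)
    m=((hsv[...,1]<45)&(hsv[...,2]>(215))).astype(np.uint8)
    c,l,st,ce=cv2.connectedComponentsWithStats(m)
    i=[i for i in range(1,c) if st[i][4]>1000 and (190<st[i][0]<270) and st[i][1]>140][0]
    ys,xs=np.where(l==i)
    P=np.array([onplane(info,x,y,0.038)[:2] for x,y in zip(xs,ys)])
    R=cv2.minAreaRect((P*1000).astype(np.float32)); print(n,R, cv2.boxPoints(R).round(1).tolist())
c=np.array
T=r.camera_info("top");S=r.camera_info("scene")
tz=lambda u,v:(120+(u+.5)/4-.5,120+(v+.5)/4-.5); sz=lambda u,v:(160+(u+.5)/3.5-.5,140+(v+.5)/3.5-.5)
for nm,p,z in (("corner FL",(297,142),.038),("corner FR",(585,115),.038),("NR",(592,196),.038),("p1",(533,159),.038),("p2",(447,168),.038),("p1dot",(532,128),.038),("p2dots",(447,138),.038),("knobtop",(333,162),.078),("indexline",(254,53),.045),("armline",(393,108),.038)):
    print("T",nm,onplane(T,*tz(*p),z).round(4))
for nm,p,z in (("p1",(428,283),.038),("p2",(490,239),.038),("knobtop",(568,142),.078),("indexline",(730,212),.045),("FL",(622,187),.038),("FR",(425,345),.038),("NR",(353,288),.038)):
    print("S",nm,onplane(S,*sz(*p),z).round(4))
```

```text
top ((638.6820678710938, 11.488822937011719), (59.518550872802734, 201.76803588867188), 9.329873085021973) [[593.0, 106.19999694824219], [625.7000122070312, -92.9000015258789], [684.4000244140625, -83.19999694824219], [651.7000122070312, 115.9000015258789]]
scene ((634.9674682617188, 12.980422973632812), (60.591522216796875, 201.0271759033203), 9.314291000366211) [[588.7999877929688, 107.30000305175781], [621.2999877929688, -91.0999984741211], [681.0999755859375, -81.30000305175781], [648.5999755859375, 117.0999984741211]]
T corner FL [0.6532 0.1136 0.038 ]
T corner FR [ 0.6834 -0.085   0.038 ]
T NR [ 0.6252 -0.0924  0.038 ]
T p1 [ 0.6495 -0.0505  0.038 ]
T p2 [0.6399 0.0084 0.038 ]
T p1dot [ 0.6719 -0.0487  0.038 ]
T p2dots [0.6615 0.0098 0.038 ]
T knobtop [0.6282 0.082  0.078 ]
T indexline [0.7144 0.1483 0.045 ]
T armline [0.6814 0.0488 0.038 ]
S p1 [ 0.6469 -0.0505  0.038 ]
S p2 [0.6376 0.0076 0.038 ]
S knobtop [0.626  0.0789 0.078 ]
S indexline [0.7116 0.15   0.045 ]
S FL [0.648  0.1148 0.038 ]
S FR [ 0.6871 -0.0847  0.038 ]
S NR [ 0.6244 -0.0916  0.038 ]
```

Call:
{"name": "move_arm", "arguments": {
  "targets": [
    [[0.27,-0.31,0],[0,0,-66],0],
    [[0.27,-0.31,0],[0,0,-66],0],
    [[0.27,-0.31,0],[0,0,-66],0],
    [[0.27,-0.31,0],[0,0,-66],0],
    [[0.27,-0.31,0],[0,0,-66],0],
    [[0.27,-0.31,0],[0,0,-66],0],
    [[0.27,-0.31,0],[0,0,-66],0],
    [[0.27,-0.31,0],[0,0,-66],0],
    [[0.27,-0.31,0],[0,0,-66],0],
    [[0.27,-0.31,0],[0,0,-66],0],
    [[0.27,-0.31,0],[0,0,-66],0],
    [[0.27,-0.31,0],[0,0,-66],0]
  ]
}}

```text
clock: 1.15
ee_pos: [0.4467, 0.3663, 0.2138]
tcp_rot: [-2.034, -2.394, 0.0]
ft_force: [-0.7, 0.0, 0.1]
finger_gap: 0.0914
```

Call:
{"name": "move_arm", "arguments": {
  "targets": [
    [[0.205,-0.455,0.065],[0,0,0],0],
    [[0.205,-0.455,0.065],[0,0,0],0],
    [[0.205,-0.455,0.065],[0,0,0],0],
    [[0.205,-0.455,0.065],[0,0,0],0],
    [[0.205,-0.455,0.065],[0,0,0],0],
    [[0.205,-0.455,0.065],[0,0,0],0],
    [[0.205,-0.455,0.065],[0,0,0],0],
    [[0.205,-0.455,0.065],[0,0,0],0],
    [[0.205,-0.455,0.065],[0,0,0],0],
    [[0.205,-0.455,0.065],[0,0,0],0],
    [[0.205,-0.455,0.065],[0,0,0],0],
    [[0.205,-0.455,0.065],[0,0,0],0]
  ]
}}

```text
clock: 2.15
ee_pos: [0.65, -0.0851, 0.2787]
tcp_rot: [-2.028, -2.399, -0.0]
ft_force: [0.4, 1.2, 0.4]
finger_gap: 0.091
```

Call:
{"name": "move_arm", "arguments": {
  "targets": [
    [[0,0,0],[0,0,0],0],
    [[0,0,0],[0,0,0],0],
    [[0,0,0],[0,0,0],0]
  ]
}}

```text
clock: 2.4
ee_pos: [0.6491, -0.0833, 0.278]
tcp_rot: [-2.029, -2.397, 0.0]
ft_force: [0.5, 0.2, 0.2]
finger_gap: 0.0911
```

Run:
```python
from bench import r
import cv2,pickle
i=r.camera_info("wrist"); im=r.grab_frame("wrist"); pickle.dump(i,open("w1.pkl","wb"))
cv2.imwrite("pics/w1.png",im[:,:,::-1]); cv2.imwrite("pics/w1b.png",cv2.resize(im[:220,:,::-1],(800,344),interpolation=cv2.INTER_CUBIC)); print(r.state()["ee_pos"],i["cam_to_world"][:3,3])
```

```text
[ 0.64899938 -0.08295202  0.27806218] [ 0.63807888 -0.01742833  0.44863597]
```

View pics/w1.png

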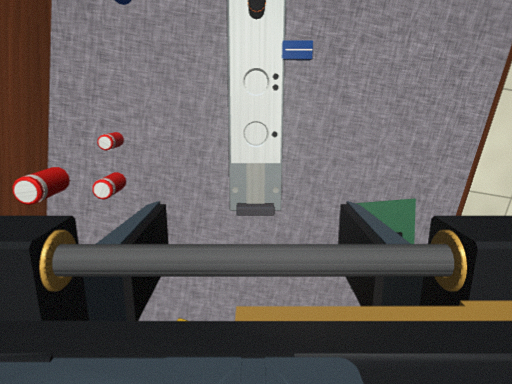

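The wrist view shows pocket 2 at (256,82) and pocket 1 at (256,133), the knob at (257,8), the arm line at (297,50), and the medium red can top at (102,188).

Run:
```python
from h import *
import pickle
i=pickle.load(open("w1.pkl","rb")); im=cv2.imread("pics/w1.png")
g=cv2.cvtColor(im,cv2.COLOR_BGR2GRAY)
G=cv2.resize(g[:170,220:300],None,fx=4,fy=4,interpolation=cv2.INTER_CUBIC)
C=cv2.HoughCircles(G,cv2.HOUGH_GRADIENT,1,80,param1=80,param2=18,minRadius=40,maxRadius=62)
for c in C[0]:
    u,v=220+(c[0]+.5)/4-.5,(c[1]+.5)/4-.5
    print("pocket",u,v,c[2]/4,onplane(i,u,v,.038).round(4))
# white edges of the carriage
hsv=cv2.cvtColor(im,cv2.COLOR_BGR2HSV)
for row in (30,60,105,155):
    x=np.where((hsv[row,220:300,1]<25)&(hsv[row,220:300,2]>205))[0]+220
    if len(x): 
        a=onplane(i,x[0]-.5,row,.038);b=onplane(i,x[-1]+.5,row,.038); print(row,x[0],x[-1],a.round(4),b.round(4),((a+b)/2).round(4))
m=((hsv[...,1]<60)&(hsv[...,2]>190)).astype(np.uint8)
c,l,st,ce=cv2.connectedComponentsWithStats(m)
for k in range(1,c):
    if 20<st[k][4]<2000 and ce[k][1]<210 and ce[k][0]<400: print(st[k],ce[k].round(1),onplane(i,*ce[k],.05).round(4))
print("armline",onplane(i,297.5,50,.038), "red", onplane(i,102.5,188,.05))
print("front edge", onplane(i,256,163.5,.038))
```

```text
pocket 255.25 132.75 10.8 [ 0.6468 -0.0532  0.038 ]
pocket 255.75 81.5 11.5 [0.6376 0.0048 0.038 ]
30 230 282 [0.5995 0.0543 0.038 ] [0.6579 0.064  0.038 ] [0.6287 0.0592 0.038 ]
60 230 281 [0.6042 0.023  0.038 ] [0.6626 0.0328 0.038 ] [0.6334 0.0279 0.038 ]
105 231 280 [ 0.6127 -0.0261  0.038 ] [ 0.6706 -0.0165  0.038 ] [ 0.6417 -0.0213  0.038 ]
155 232 279 [ 0.6227 -0.0844  0.038 ] [ 0.6803 -0.0748  0.038 ] [ 0.6515 -0.0796  0.038 ]
[286  49  26   1  26] [298.5  49. ] [0.6782 0.0456 0.05  ]
[ 99 137  12  12 111] [104.3 142.3] [ 0.474  -0.0921  0.05  ]
[ 15 181  22  21 360] [ 25.2 191.1] [ 0.3825 -0.1673  0.05  ]
[ 94 183  16  14 175] [101.1 189.6] [ 0.4736 -0.1502  0.05  ]
armline [0.67847011 0.04624089 0.038     ] red [ 0.47511638 -0.14795005  0.05      ]
front edge [ 0.65385708 -0.0898648   0.038     ]
```

Call:
{"name": "move_arm", "arguments": {
  "targets": [
    [[-0.17,-0.064,-0.14],[0,0,0],0.34],
    [[-0.17,-0.064,-0.14],[0,0,0],0.34],
    [[-0.17,-0.064,-0.14],[0,0,0],0.34],
    [[-0.17,-0.064,-0.14],[0,0,0],0.34],
    [[-0.17,-0.064,-0.14],[0,0,0],0.34],
    [[-0.175,-0.066,-0.16],[0,0,0],0.34],
    [[-0.175,-0.066,-0.175],[0,0,0],0.34],
    [[-0.175,-0.066,-0.178],[0,0,0],0.34],
    [[-0.175,-0.066,-0.178],[0,0,0],0.34],
    [[-0.175,-0.066,-0.178],[0,0,0],0.34]
  ]
}}

```text
clock: 3.28
ee_pos: [0.4756, -0.1499, 0.1015]
tcp_rot: [2.028, 2.398, 0.001]
ft_force: [0.3, -0.4, -0.8]
finger_gap: 0.0602
```

Call:
{"name": "move_arm", "arguments": {
  "targets": [
    [[-0.001,0.001,-0.02],[0,0,0],0.34],
    [[-0.001,0.001,-0.04],[0,0,0],0.34],
    [[-0.001,0.001,-0.055],[0,0,0],0.34],
    [[-0.001,0.001,-0.068],[0,0,0],0.34],
    [[-0.001,0.001,-0.076],[0,0,0],0.34],
    [[-0.001,0.001,-0.081],[0,0,0],0.34],
    [[-0.001,0.001,-0.081],[0,0,0],0.34],
    [[-0.001,0.001,-0.081],[0,0,0],0.34]
  ]
}}

```text
clock: 3.95
ee_pos: [0.4741, -0.1495, 0.0202]
tcp_rot: [2.03, 2.397, 0.0]
ft_force: [-0.3, 0.3, -0.5]
finger_gap: 0.0599
```

Run:
```python
from bench import r
import cv2
im=r.grab_frame("scene"); print(r.state()["ee_pos"])
cv2.imwrite("pics/s2.png",cv2.resize(im[90:240,120:320,::-1],None,fx=4,fy=4,interpolation=cv2.INTER_CUBIC))
```

```text
[ 0.47413209 -0.14958027  0.02030958]
```

View pics/s2.png

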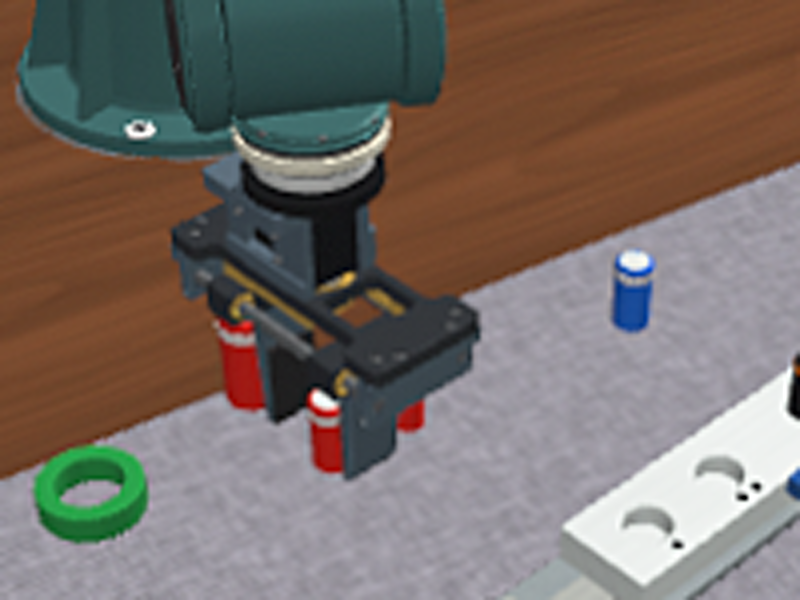

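Run:
```python
from bench import r
from h import *
i=r.camera_info("scene")
for p in [(.474,-.149,.05),(.474,-.149,.0),(.504,-.145,.02),(.5067,-.1608,.02),(.5015,-.129,.02)]:
    q=proj(i,p); print(p,(q-[120,90]+.5)*4-.5)
```

```text
(0.474, -0.149, 0.05) [328.01324535 400.36562257]
(0.474, -0.149, 0.0) [332.33749065 464.9042608 ]
(0.504, -0.145, 0.02) [363.15748476 465.81766806]
(0.5067, -0.1608, 0.02) [341.84721584 478.89355711]
(0.5015, -0.129, 0.02) [384.58587074 453.02584114]
```

The can is between the fingers where predicted (expected (328,400), seen about (325,402)). Next I'll close on it and lift.

Call:
{"name": "move_arm", "arguments": {
  "targets": [
    [[0,0,0],[0,0,0],1],
    [[0,0,0],[0,0,0],1],
    [[0,0,0],[0,0,0],1],
    [[0,0,0],[0,0,0],1],
    [[0,0,0],[0,0,0],1],
    [[0,0,0],[0,0,0],1],
    [[0,0,0],[0,0,0],1],
    [[0,0,0.01],[0,0,0],1],
    [[0,0,0.03],[0,0,0],1],
    [[0,0,0.06],[0,0,0],1],
    [[0,0,0.09],[0,0,0],1],
    [[0,0,0.09],[0,0,0],1]
  ],
  "newtons": 20
}}

```text
clock: 5.0
ee_pos: [0.476, -0.1504, 0.1149]
tcp_rot: [2.027, 2.392, 0.004]
ft_force: [1.8, -1.6, 0.8]
finger_gap: 0.024
```

Call:
{"name": "move_arm", "arguments": {
  "targets": [
    [[0.02,0.011,0],[0,0,0],1],
    [[0.05,0.028,0],[0,0,0],1],
    [[0.08,0.045,0],[0,0,0],1],
    [[0.11,0.063,0],[0,0,0],1],
    [[0.14,0.08,0],[0,0,0],1],
    [[0.16,0.091,0],[0,0,0],1],
    [[0.172,0.097,0],[0,0,0],1],
    [[0.172,0.097,0],[0,0,0],1],
    [[0.172,0.097,0],[0,0,0],1],
    [[0.172,0.097,0],[0,0,0],1]
  ]
}}

```text
clock: 5.83
ee_pos: [0.6441, -0.053, 0.1094]
tcp_rot: [-2.031, -2.396, 0.001]
ft_force: [1.2, 0.5, -0.7]
finger_gap: 0.0244
```

Run:
```python
from bench import r
import cv2
s=r.state();print(s["ee_pos"],s["finger_gap"])
im=r.grab_frame("scene"); 
cv2.imwrite("pics/s3.png",cv2.resize(im[90:260,220:390,::-1],None,fx=3.5,fy=3.5,interpolation=cv2.INTER_CUBIC))
im=r.grab_frame("wrist"); cv2.imwrite("pics/w3.png",im[:,:,::-1])
s=r.state();print(s["ee_pos"],s["ft_force"])
```

```text
[ 0.64411734 -0.05302566  0.10937064] 0.024413896472634776
[ 0.64429626 -0.05318473  0.1095469 ] [-0.93700575 -0.18684088 -0.01319992]
```

View pics/s3.png

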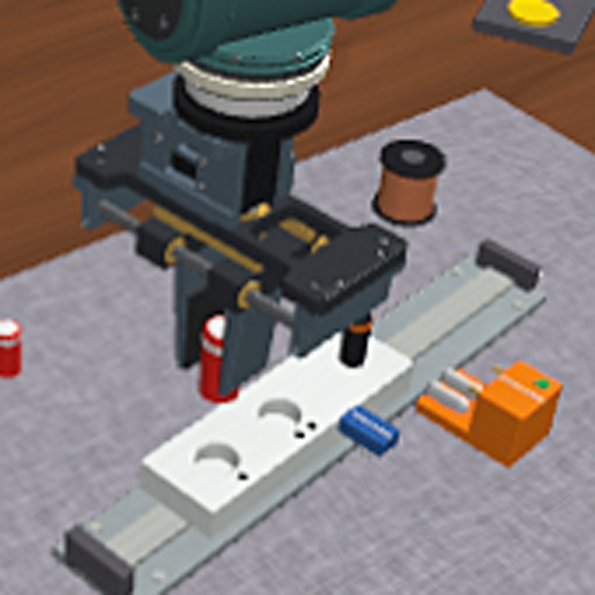

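View pics/w3.png

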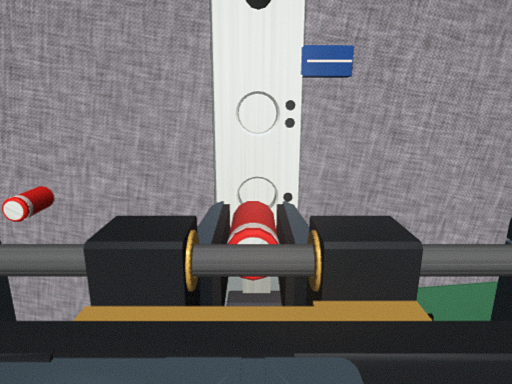

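Run:
```python
from bench import r
from h import *
S=r.camera_info("scene");W=r.camera_info("wrist")
p=r.state()["ee_pos"]; print(p)
for dz in(-.0197,.0303):
    q=[p[0],p[1],p[2]+dz]; print("S",(proj(S,q)-[220,90]+.5)*3.5-.5,"W",proj(W,q))
im=cv2.imread("pics/w3.png");g=cv2.cvtColor(im,cv2.COLOR_BGR2GRAY)
G=cv2.resize(g[80:150,225:295],None,fx=4,fy=4,interpolation=cv2.INTER_CUBIC)
for c in cv2.HoughCircles(G,cv2.HOUGH_GRADIENT,1,200,param1=80,param2=15,minRadius=66,maxRadius=96)[0]:
    u,v=225+(c[0]+.5)/4-.5,80+(c[1]+.5)/4-.5; print("p2",u,v,c[2]/4,onplane(W,u,v,.038).round(4))
print("knobtop?", onplane(W,258,-2,.078))
hsv=cv2.cvtColor(im,cv2.COLOR_BGR2HSV)
red=((hsv[...,0]<6)|(hsv[...,0]>172))&(hsv[...,1]>130)&(hsv[...,2]>60)
for v in range(200,226,4):
    x=np.where(red[v,220:300])[0]+220
    if len(x): print(v,x[0],x[-1])
print("p1 top edge", onplane(W,257.5,177,.038))
cv2.imwrite("pics/w3z.png",cv2.resize(im[160:260,190:330],None,fx=5,fy=5,interpolation=cv2.INTER_CUBIC))
```

```text
[ 0.64429626 -0.05318473  0.1095469 ]
S [217.87589406 394.88848566] W [253.18432692 217.81896829]
S [223.91585804 330.07454482] W [253.25161639 254.99901767]
p2 257.25 112.5 19.05 [0.6375 0.0056 0.038 ]
knobtop? [0.62717915 0.0663563  0.078     ]
204 242 264
208 238 268
212 235 271
216 234 272
220 233 273
224 232 274
p1 top edge [ 0.64528306 -0.03967269  0.038     ]
```

View pics/w3z.png

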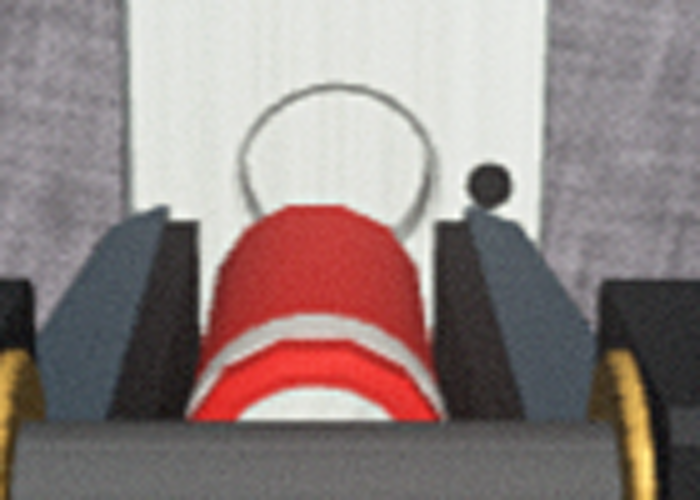

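Call:
{"name": "move_arm", "arguments": {
  "targets": [
    [[0.0028,-0.0004,-0.01],[0,0,0],1],
    [[0.0028,-0.0004,-0.025],[0,0,0],1],
    [[0.0028,-0.0004,-0.04],[0,0,0],1],
    [[0.0028,-0.0004,-0.046],[0,0,0],1],
    [[0.0028,-0.0004,-0.046],[0,0,0],1],
    [[0.0028,-0.0004,-0.046],[0,0,0],1]
  ]
}}

```text
clock: 6.43
ee_pos: [0.6477, -0.0528, 0.0626]
tcp_rot: [-2.03, -2.396, 0.001]
ft_force: [0.5, -0.1, 0.3]
finger_gap: 0.024
```

Run:
```python
from bench import r
from h import *
s=r.state();print(s["ee_pos"],s["finger_gap"],s["ft_force"])
W=r.camera_info("wrist");im=r.grab_frame("wrist");cv2.imwrite("pics/w4.png",cv2.resize(im[140:260,180:340,::-1],None,fx=5,fy=5,interpolation=cv2.INTER_CUBIC))
```

```text
[ 0.64774427 -0.05283463  0.0625821 ] 0.024045996805721743 [ 0.53144899 -0.13594822  0.30809718]
```

View pics/w4.png

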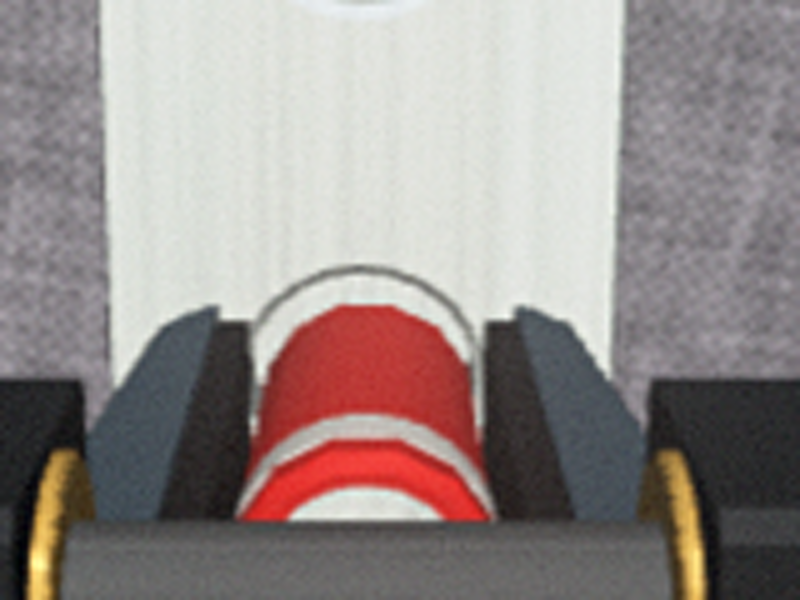

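The can sits centred over pocket 1. Next I'll push it in.

Call:
{"name": "move_arm", "arguments": {
  "targets": [
    [[-0.0003,-0.0005,-0.004],[0,0,0],1],
    [[-0.0003,-0.0005,-0.008],[0,0,0],1],
    [[-0.0003,-0.0005,-0.012],[0,0,0],1],
    [[-0.0003,-0.0005,-0.015],[0,0,0],1],
    [[-0.0003,-0.0005,-0.0175],[0,0,0],1],
    [[-0.0003,-0.0005,-0.0185],[0,0,0],1],
    [[-0.0003,-0.0005,-0.0185],[0,0,0],1]
  ]
}}

```text
clock: 7.07
ee_pos: [0.6478, -0.0533, 0.0447]
tcp_rot: [-2.03, -2.397, 0.0]
ft_force: [0.8, -0.7, -1.0]
finger_gap: 0.0243
```

Call:
{"name": "move_arm", "arguments": {
  "targets": [
    [[0,0,-0.001],[0,0,0],1],
    [[0,0,-0.0015],[0,0,0],1],
    [[0,0,-0.0015],[0,0,0],1],
    [[0,0,-0.0015],[0,0,0],1]
  ]
}}

```text
clock: 7.4
ee_pos: [0.648, -0.0534, 0.0436]
tcp_rot: [2.031, 2.397, 0.0]
ft_force: [0.5, -0.3, 0.2]
finger_gap: 0.0245
```

Call:
{"name": "move_arm", "arguments": {
  "targets": [
    [[0,0,0],[0,0,0],0.4],
    [[0,0,0],[0,0,0],0.4],
    [[0,0,0],[0,0,0],0.4],
    [[0,0,0],[0,0,0],0.4],
    [[0,0,0.02],[0,0,0],0.4],
    [[0,0,0.05],[0,0,0],0.4],
    [[0,0,0.08],[0,0,0],0.4],
    [[0,0,0.11],[0,0,0],0.4],
    [[0,-0.03,0.13],[0,0,0],0.4],
    [[0,-0.05,0.13],[0,0,0],0.4],
    [[0,-0.05,0.13],[0,0,0],0.4],
    [[0,-0.05,0.13],[0,0,0],0.4]
  ]
}}

```text
clock: 8.4
ee_pos: [0.6478, -0.104, 0.1736]
tcp_rot: [2.032, 2.395, 0.0]
ft_force: [0.4, 0.2, -0.2]
finger_gap: 0.055
```

Run:
```python
from bench import r
from h import *
s=r.state();print(s["ee_pos"],s["finger_gap"],s["ft_force"])
W=r.camera_info("wrist");im=r.grab_frame("wrist");cv2.imwrite("pics/w5.png",im[:,:,::-1])
im=r.grab_frame("scene"); cv2.imwrite("pics/s5.png",cv2.resize(im[130:270,200:390,::-1],None,fx=4,fy=4,interpolation=cv2.INTER_CUBIC))
S=r.camera_info("scene")
for y in(.074,.088): print((proj(S,(.6472,-.0536,y))-[200,130]+.5)*4-.5, proj(W,(.6472,-.0536,y)))
print((proj(S,(.6472-.1,-.0536,.03))-[200,130]+.5)*4-.5)
```

```text
[ 0.64782473 -0.10402926  0.17364546] 0.05504939573486493 [ 0.36832462  0.23829168 -0.2472939 ]
[329.78550006 317.14729327] [262.66730011 123.39972408]
[331.66780335 297.40149146] [263.20607304 124.60703238]
[216.83951693 275.51767514]
```

View pics/w5.png

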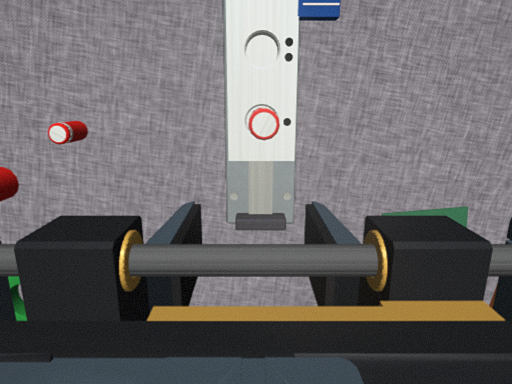

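View pics/s5.png

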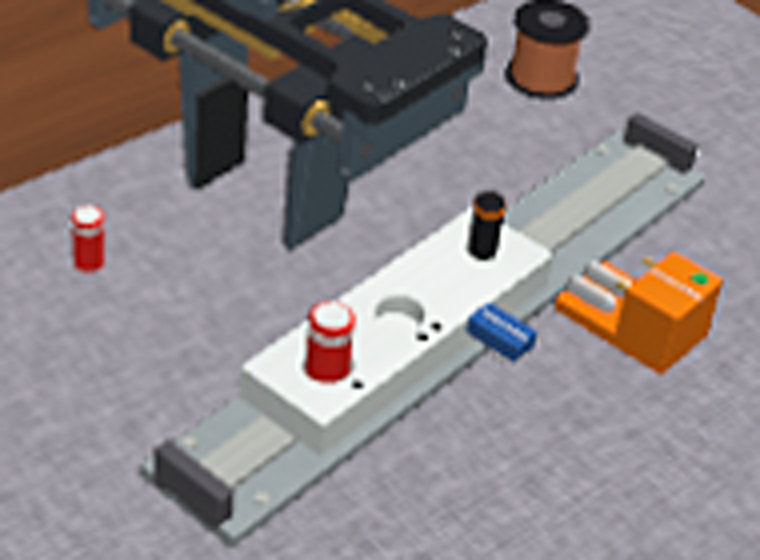

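The scene view shows red seated: its top is at (332,317), and (330,317) was predicted for full depth. Next is the blue can.

Call:
{"name": "move_arm", "arguments": {
  "targets": [
    [[-0.178,0.104,0.0],[0,0,0],0.34],
    [[-0.178,0.104,0.0],[0,0,0],0.34],
    [[-0.178,0.104,0.0],[0,0,0],0.34],
    [[-0.178,0.104,0.0],[0,0,0],0.34],
    [[-0.178,0.104,0.0],[0,0,0],0.34],
    [[-0.178,0.104,0.0],[0,0,0],0.34],
    [[-0.178,0.104,0.0],[0,0,0],0.34],
    [[-0.178,0.104,0.0],[0,0,0],0.34]
  ]
}}

```text
clock: 9.17
ee_pos: [0.4704, 0.0011, 0.1736]
tcp_rot: [2.029, 2.398, 0.0]
ft_force: [-0.0, -1.0, -0.6]
finger_gap: 0.0604
```

Run:
```python
from bench import r
from h import *
s=r.state();print(s["ee_pos"],s["finger_gap"],s["ft_force"])
W=r.camera_info("wrist");im=r.grab_frame("wrist")[:,:,::-1].copy();cv2.imwrite("pics/w6.png",im)
hsv=cv2.cvtColor(im,cv2.COLOR_BGR2HSV)
m=((hsv[...,1]<70)&(hsv[...,2]>190)).astype(np.uint8)
c,l,st,ce=cv2.connectedComponentsWithStats(m)
for k in range(1,c):
    if 50<st[k][4] and ce[k][1]<210: print(st[k],ce[k].round(1),onplane(W,*ce[k],.05).round(4))
print(proj(W,(.464,.083,.05)))
```

```text
[0.47039807 0.0011027  0.17362074] 0.06039434546716733 [-0.02893514 -0.98315318 -0.6142738 ]
[476  43  35   8 237] [493.4  46.2] [0.6444 0.1417 0.05  ]
[ 396   54   84  163 7634] [433.5 149. ] [0.6208 0.0531 0.05  ]
[473  64  34   8 237] [489.8  67.3] [0.6469 0.1257 0.05  ]
[251  75  23  24 434] [261.8  86.1] [0.4647 0.0801 0.05  ]
[471 164  33   2  65] [486.8 164.5] [0.6711 0.0476 0.05  ]
[261.62004222  82.36479849]
```

View pics/w6.png

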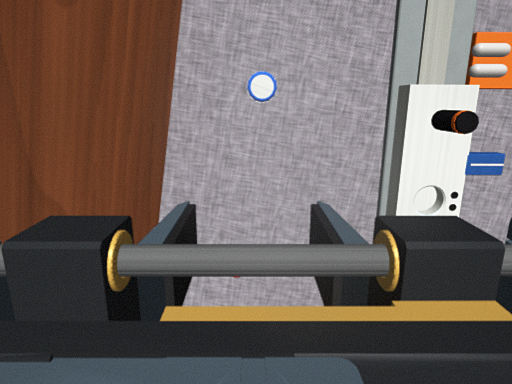

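The blue can top is at (262,86), which gives (0.4645, 0.081) and agrees with the other views.

Call:
{"name": "move_arm", "arguments": {
  "targets": [
    [[-0.003,0.03,-0.02],[0,0,0],0.34],
    [[-0.005,0.06,-0.05],[0,0,0],0.34],
    [[-0.006,0.08,-0.08],[0,0,0],0.34],
    [[-0.006,0.08,-0.09],[0,0,0],0.34],
    [[-0.006,0.08,-0.09],[0,0,0],0.34],
    [[-0.006,0.08,-0.1],[0,0,0],0.34],
    [[-0.006,0.08,-0.12],[0,0,0],0.34],
    [[-0.006,0.08,-0.138],[0,0,0],0.34],
    [[-0.006,0.08,-0.148],[0,0,0],0.34],
    [[-0.006,0.08,-0.153],[0,0,0],0.34],
    [[-0.006,0.08,-0.153],[0,0,0],0.34],
    [[-0.006,0.08,-0.153],[0,0,0],0.34]
  ]
}}

```text
clock: 10.22
ee_pos: [0.4646, 0.0804, 0.0211]
tcp_rot: [2.031, 2.396, 0.001]
ft_force: [0.3, 0.5, -0.2]
finger_gap: 0.0602
```

Call:
{"name": "move_arm", "arguments": {
  "targets": [
    [[0,0.0005,0],[0,0,0],1],
    [[0,0.0005,0],[0,0,0],1],
    [[0,0.0005,0],[0,0,0],1],
    [[0,0.0005,0],[0,0,0],1],
    [[0,0.0005,0],[0,0,0],1],
    [[0,0.0005,0],[0,0,0],1],
    [[0,0.0005,0],[0,0,0],1],
    [[0,0.0005,0.01],[0,0,0],1],
    [[0,0.0005,0.03],[0,0,0],1],
    [[0,0.0005,0.06],[0,0,0],1],
    [[0,0.0005,0.085],[0,0,0],1],
    [[0,0.0005,0.09],[0,0,0],1]
  ],
  "newtons": 20
}}

```text
clock: 11.22
ee_pos: [0.4658, 0.0814, 0.1145]
tcp_rot: [2.029, 2.395, 0.006]
ft_force: [1.4, -0.1, 0.0]
finger_gap: 0.0245
```

Call:
{"name": "move_arm", "arguments": {
  "targets": [
    [[0.02,-0.009,0],[0,0,0],1],
    [[0.05,-0.022,0],[0,0,0],1],
    [[0.08,-0.035,0],[0,0,0],1],
    [[0.11,-0.048,0],[0,0,0],1],
    [[0.14,-0.061,0],[0,0,0],1],
    [[0.16,-0.07,0],[0,0,0],1],
    [[0.173,-0.075,0],[0,0,0],1],
    [[0.173,-0.075,0],[0,0,0],1],
    [[0.173,-0.075,0],[0,0,0],1],
    [[0.173,-0.075,-0.02],[0,0,0],1],
    [[0.173,-0.075,-0.04],[0,0,0],1],
    [[0.173,-0.075,-0.045],[0,0,0],1]
  ]
}}

```text
clock: 12.22
ee_pos: [0.6341, 0.0067, 0.0629]
tcp_rot: [-2.028, -2.395, 0.004]
ft_force: [-0.3, -0.2, -0.9]
finger_gap: 0.0241
```

Call:
{"name": "move_arm", "arguments": {
  "targets": [
    [[0,0,0],[0,0,0],1],
    [[0,0,0],[0,0,0],1]
  ]
}}

```text
clock: 12.38
ee_pos: [0.6364, 0.0065, 0.0659]
tcp_rot: [-2.03, -2.397, 0.001]
ft_force: [0.6, -0.4, -0.6]
finger_gap: 0.0242
```

Run:
```python
from bench import r
from h import *
s=r.state();print(s["ee_pos"],s["finger_gap"],s["ft_force"])
W=r.camera_info("wrist");im=r.grab_frame("wrist");cv2.imwrite("pics/w7.png",cv2.resize(im[140:260,180:340,::-1],None,fx=5,fy=5,interpolation=cv2.INTER_CUBIC))
cv2.imwrite("pics/w7f.png",im[:,:,::-1])
p=s["ee_pos"]
print((proj(W,(.6375,.0058,.038))-[180,140]+.5)*5-.5,(proj(W,(p[0],p[1],p[2]-.02))-[180,140]+.5)*5-.5)
```

```text
[0.63642395 0.00647186 0.06592464] 0.024207874101117365 [ 0.55112971 -0.44463363 -0.64563364]
[375.43699046 374.9201817 ] [367.74046177 389.88396261]
```

View pics/w7.png

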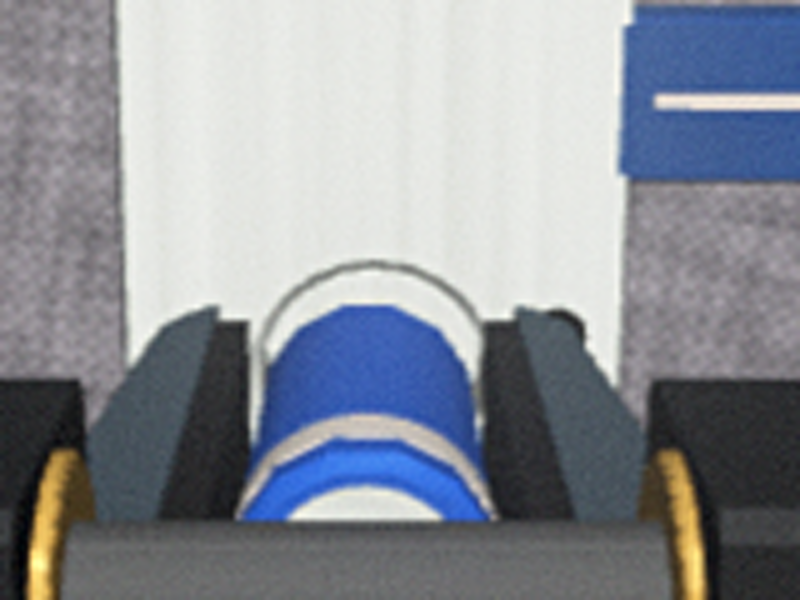

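View pics/w7f.png

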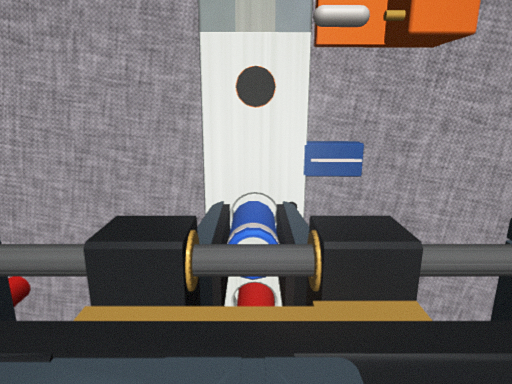

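Call:
{"name": "move_arm", "arguments": {
  "targets": [
    [[0.0011,-0.0005,-0.004],[0,0,0],1],
    [[0.0011,-0.0005,-0.008],[0,0,0],1],
    [[0.0011,-0.0005,-0.012],[0,0,0],1],
    [[0.0011,-0.0005,-0.016],[0,0,0],1],
    [[0.0011,-0.0005,-0.019],[0,0,0],1],
    [[0.0011,-0.0005,-0.021],[0,0,0],1],
    [[0.0011,-0.0005,-0.022],[0,0,0],1],
    [[0.0011,-0.0005,-0.022],[0,0,0],1],
    [[0.0011,-0.0005,-0.022],[0,0,0],1]
  ]
}}

```text
clock: 13.18
ee_pos: [0.6382, 0.0056, 0.0443]
tcp_rot: [-2.031, -2.397, 0.0]
ft_force: [-6.3, -0.1, 14.9]
finger_gap: 0.0243
```

Call:
{"name": "move_arm", "arguments": {
  "targets": [
    [[0,0,0],[0,0,0],0.4],
    [[0,0,0],[0,0,0],0.4],
    [[0,0,0],[0,0,0],0.4],
    [[0,0,0],[0,0,0],0.4],
    [[0,0,0.02],[0,0,0],0.4],
    [[0,0,0.05],[0,0,0],0.4],
    [[0,0,0.08],[0,0,0],0.4],
    [[0,0,0.11],[0,0,0],0.4],
    [[0,0,0.12],[0,0,0],0.4],
    [[0,0,0.12],[0,0,0],0.4],
    [[0,0,0.12],[0,0,0],0.4]
  ]
}}

```text
clock: 14.1
ee_pos: [0.6379, 0.0057, 0.1631]
tcp_rot: [2.031, 2.397, 0.0]
ft_force: [-0.3, -0.5, -0.6]
finger_gap: 0.0549
```

Run:
```python
from bench import r
from h import *
s=r.state();print(s["ee_pos"],s["finger_gap"],s["ft_force"])
W=r.camera_info("wrist");im=r.grab_frame("wrist");cv2.imwrite("pics/w8.png",im[:,:,::-1])
im=r.grab_frame("scene"); cv2.imwrite("pics/s8.png",cv2.resize(im[130:270,200:390,::-1],None,fx=4,fy=4,interpolation=cv2.INTER_CUBIC))
S=r.camera_info("scene")
for y in(.074,.088): print((proj(S,(.6375,.0058,y))-[200,130]+.5)*4-.5)
```

```text
[0.63790349 0.00565643 0.16312257] 0.05486300388968484 [-0.27224765 -0.51892343 -0.57155716]
[403.84312422 265.7835604 ]
[406.36444772 246.2469668 ]
```

View pics/w8.png

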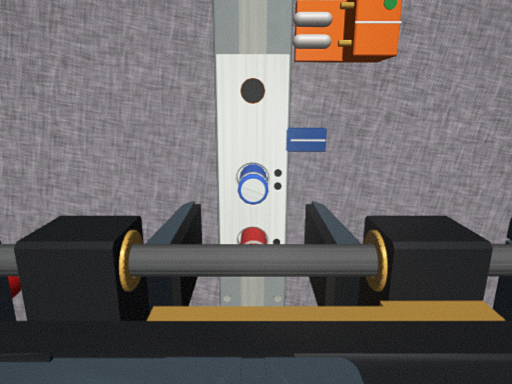

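View pics/s8.png

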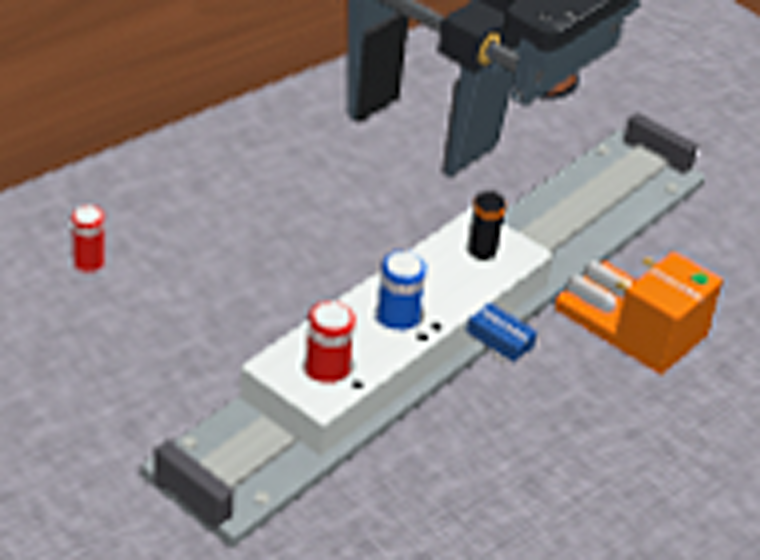

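Both cans are seated (blue top seen at (404,265), predicted (404,266)). The wrist view shows the knob at (253,90), the arm line at (307,139), the index line at (378,22), and the ridges at (313,18) and (313,42).

Run:
```python
from bench import r
from h import *
W=r.camera_info("wrist"); im=cv2.imread("pics/w8.png"); hsv=cv2.cvtColor(im,cv2.COLOR_BGR2HSV)
ry=np.array([-.1616,.9869]);rx=np.array([.9869,.1616])
m=(hsv[60:120,225:280,2]<90).astype(np.uint8);M=cv2.moments(m,True);u=225+M["m10"]/M["m00"];v=60+M["m01"]/M["m00"]
k=onplane(W,u,v,.078)[:2]; print("knob",u,v,np.sqrt(M["m00"]/np.pi),k)
cv2.imwrite("pics/w8z.png",cv2.resize(im[0:160,280:420],None,fx=5,fy=5,interpolation=cv2.INTER_CUBIC)[:600])
m=((hsv[...,1]<70)&(hsv[...,2]>170)).astype(np.uint8)
c,l,st,ce=cv2.connectedComponentsWithStats(m)
for i in range(1,c):
    if 10<st[i][4] and ce[i][1]<160 and ce[i][0]>285:
        for z in(.025,.038,.045):
            p=onplane(W,*ce[i],z)[:2]; print(st[i],ce[i].round(1),z,p.round(4),"rel knob x,y",((p-k)@rx).round(4),((p-k)@ry).round(4))
```

```text
knob 252.31205673758865 90.2387706855792 11.603666741842574 [0.62417958 0.07896269]
[296  12  36   7 234] [313.2  15. ] 0.025 [0.6637 0.1479] rel knob x,y 0.0501 0.0617
[296  12  36   7 234] [313.2  15. ] 0.038 [0.6621 0.1447] rel knob x,y 0.048 0.0587
[296  12  36   7 234] [313.2  15. ] 0.045 [0.6612 0.1429] rel knob x,y 0.0469 0.0572
[355  21  47   2  94] [378.   21.5] 0.025 [0.7178 0.1519] rel knob x,y 0.1042 0.0569
[355  21  47   2  94] [378.   21.5] 0.038 [0.7139 0.1485] rel knob x,y 0.0998 0.0541
[355  21  47   2  94] [378.   21.5] 0.045 [0.7118 0.1467] rel knob x,y 0.0974 0.0527
[295  34  36   8 257] [312.2  37.6] 0.025 [0.6664 0.1308] rel knob x,y 0.05 0.0443
[295  34  36   8 257] [312.2  37.6] 0.038 [0.6647 0.1283] rel knob x,y 0.0479 0.0421
[295  34  36   8 257] [312.2  37.6] 0.045 [0.6638 0.1269] rel knob x,y 0.0468 0.0409
[291 139  35   3  72] [308.3 139.6] 0.025 [0.6805 0.0466] rel knob x,y 0.0503 -0.0411
[291 139  35   3  72] [308.3 139.6] 0.038 [0.6782 0.0476] rel knob x,y 0.0482 -0.0397
[291 139  35   3  72] [308.3 139.6] 0.045 [0.6769 0.0482] rel knob x,y 0.0471 -0.0389
```

View pics/w8z.png

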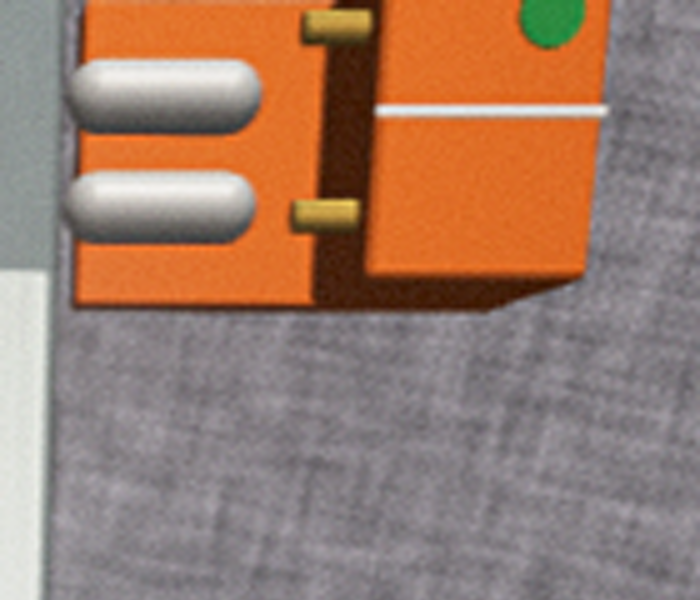

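Both methods give about 92.7 mm of travel from here to the notch. Next I'll grip the knob.

Call:
{"name": "move_arm", "arguments": {
  "targets": [
    [[-0.007,0.037,-0.01],[0,0,0],0.4],
    [[-0.013,0.074,-0.03],[0,0,0],0.4],
    [[-0.013,0.074,-0.05],[0,0,0],0.4],
    [[-0.013,0.074,-0.05],[0,0,0],0.4],
    [[-0.013,0.074,-0.055],[0,0,0],0.4],
    [[-0.013,0.074,-0.075],[0,0,0],0.4],
    [[-0.013,0.074,-0.095],[0,0,0],0.4],
    [[-0.013,0.074,-0.11],[0,0,0],0.4],
    [[-0.013,0.074,-0.117],[0,0,0],0.4],
    [[-0.013,0.074,-0.118],[0,0,0],0.4],
    [[-0.013,0.074,-0.118],[0,0,0],0.4]
  ]
}}

```text
clock: 15.12
ee_pos: [0.6252, 0.0793, 0.0456]
tcp_rot: [-2.031, -2.396, 0.0]
ft_force: [-0.5, 0.1, 0.4]
finger_gap: 0.0546
```

Call:
{"name": "move_arm", "arguments": {
  "targets": [
    [[0,0,0],[0,0,0],0.4]
  ]
}}

```text
clock: 15.2
ee_pos: [0.6257, 0.0795, 0.0464]
tcp_rot: [2.03, 2.396, 0.001]
ft_force: [-0.5, -0.4, -0.0]
finger_gap: 0.0546
```

Run:
```python
from bench import r
from h import *
s=r.state();print(s["ee_pos"],s["finger_gap"],s["ft_force"])
W=r.camera_info("wrist");im=r.grab_frame("wrist");cv2.imwrite("pics/w9.png",im[:,:,::-1])
p=s["ee_pos"];print(proj(W,(p[0],p[1],.078)),proj(W,(.625,.0798,.078)),proj(W,(.625,.0798,.038)))
```

```text
[0.62571681 0.07950661 0.04642469] 0.05463064255041551 [-0.48212062 -0.38760809 -0.03343333]
[253.35927914 256.18790754] [251.87490233 255.34680342] [251.97203205 223.78988568]
```

View pics/w9.png

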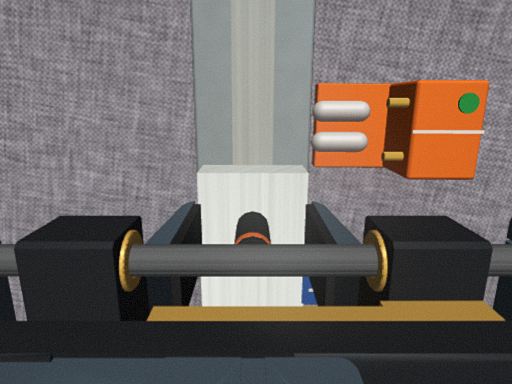

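Call:
{"name": "move_arm", "arguments": {
  "targets": [
    [[-0.0003,0,0],[0,0,0],1],
    [[-0.0003,0,0],[0,0,0],1],
    [[-0.0003,0,0],[0,0,0],1],
    [[-0.0003,0,0],[0,0,0],1],
    [[-0.0003,0,0],[0,0,0],1],
    [[-0.0003,0,0],[0,0,0],1],
    [[-0.0003,0,0],[0,0,0],1],
    [[-0.0003,0,0],[0,0,0],1]
  ],
  "newtons": 40
}}

```text
clock: 15.92
ee_pos: [0.6253, 0.0797, 0.0456]
tcp_rot: [2.03, 2.396, 0.001]
ft_force: [5.2, 1.4, -3.3]
finger_gap: 0.0171
```

Call:
{"name": "move_arm", "arguments": {
  "targets": [
    [[-0.0006,0.004,0],[0,0,0],1],
    [[-0.0016,0.01,0],[0,0,0],1],
    [[-0.0026,0.016,0],[0,0,0],1],
    [[-0.0036,0.022,0],[0,0,0],1],
    [[-0.0046,0.028,0],[0,0,0],1],
    [[-0.0056,0.034,0],[0,0,0],1],
    [[-0.0066,0.04,0],[0,0,0],1],
    [[-0.0076,0.046,0],[0,0,0],1],
    [[-0.0085,0.052,0],[0,0,0],1],
    [[-0.0095,0.058,0],[0,0,0],1],
    [[-0.0102,0.062,0],[0,0,0],1],
    [[-0.0106,0.065,0],[0,0,0],1]
  ]
}}

```text
clock: 16.92
ee_pos: [0.6146, 0.145, 0.0456]
tcp_rot: [2.03, 2.397, 0.001]
ft_force: [4.8, -1.4, -3.2]
finger_gap: 0.0174
```

Call:
{"name": "move_arm", "arguments": {
  "targets": [
    [[0,0,0],[0,0,0],1],
    [[0,0,0],[0,0,0],1]
  ]
}}

```text
clock: 17.08
ee_pos: [0.6146, 0.1449, 0.0456]
tcp_rot: [2.03, 2.397, 0.001]
ft_force: [5.2, 1.7, -3.6]
finger_gap: 0.0172
```

Run:
```python
from bench import r
from h import *
s=r.state();print(s["ee_pos"],s["finger_gap"],s["ft_force"])
im=r.grab_frame("scene"); cv2.imwrite("pics/s10.png",cv2.resize(im[100:270,200:390,::-1],None,fx=3.5,fy=3.5,interpolation=cv2.INTER_CUBIC))
```

```text
[0.61461398 0.14494484 0.04562694] 0.01719865078539215 [ 5.24386542  1.66834742 -3.58607042]
```

View pics/s10.png

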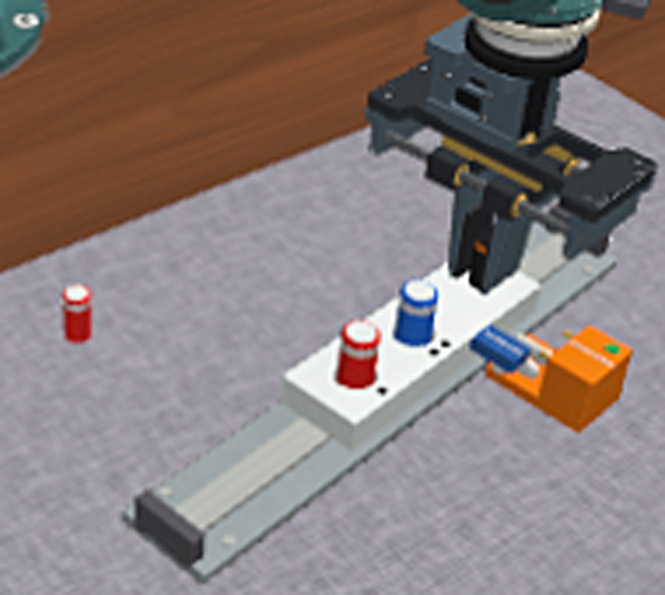

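The carriage follows the knob and both cans are standing. Next I'll approach the ridge in small steps and watch the y force.

Call:
{"name": "move_arm", "arguments": {
  "targets": [
    [[-0.0003,0.002,0],[0,0,0],1],
    [[-0.0007,0.004,0],[0,0,0],1],
    [[-0.001,0.006,0],[0,0,0],1],
    [[-0.0013,0.008,0],[0,0,0],1],
    [[-0.0015,0.009,0],[0,0,0],1]
  ]
}}

```text
clock: 17.55
ee_pos: [0.6132, 0.1536, 0.0456]
tcp_rot: [2.03, 2.396, 0.001]
ft_force: [5.9, -2.6, -4.2]
finger_gap: 0.0176
```

Call:
{"name": "move_arm", "arguments": {
  "targets": [
    [[-0.0003,0.002,0],[0,0,0],1],
    [[-0.0005,0.003,0],[0,0,0],1]
  ]
}}

```text
clock: 17.72
ee_pos: [0.6128, 0.1562, 0.0456]
tcp_rot: [2.03, 2.396, 0.001]
ft_force: [7.1, -6.0, -3.5]
finger_gap: 0.0173
```

Call:
{"name": "move_arm", "arguments": {
  "targets": [
    [[-0.0003,0.002,0],[0,0,0],1],
    [[-0.0005,0.003,0],[0,0,0],1]
  ]
}}

```text
clock: 17.88
ee_pos: [0.6123, 0.1593, 0.0457]
tcp_rot: [2.03, 2.396, 0.001]
ft_force: [6.1, -3.2, -3.5]
finger_gap: 0.0171
```

Call:
{"name": "move_arm", "arguments": {
  "targets": [
    [[-0.0003,0.002,0],[0,0,0],1],
    [[-0.0005,0.003,0],[0,0,0],1]
  ]
}}

```text
clock: 18.05
ee_pos: [0.6117, 0.1625, 0.0456]
tcp_rot: [2.03, 2.396, 0.001]
ft_force: [6.2, -0.2, -4.2]
finger_gap: 0.017
```

Call:
{"name": "move_arm", "arguments": {
  "targets": [
    [[-0.0003,0.002,0],[0,0,0],1],
    [[-0.0005,0.003,0],[0,0,0],1]
  ]
}}

```text
clock: 18.22
ee_pos: [0.6112, 0.1657, 0.0456]
tcp_rot: [2.03, 2.396, 0.001]
ft_force: [5.4, 0.9, -3.2]
finger_gap: 0.0172
```

Call:
{"name": "move_arm", "arguments": {
  "targets": [
    [[-0.0003,0.002,0],[0,0,0],1],
    [[-0.0005,0.003,0],[0,0,0],1]
  ]
}}

```text
clock: 18.38
ee_pos: [0.6107, 0.1689, 0.0457]
tcp_rot: [2.03, 2.396, 0.002]
ft_force: [5.5, 2.7, -3.0]
finger_gap: 0.0171
```

Call:
{"name": "move_arm", "arguments": {
  "targets": [
    [[-0.0002,0.001,0],[0,0,0],1],
    [[-0.0003,0.002,0],[0,0,0],1]
  ]
}}

```text
clock: 18.55
ee_pos: [0.6104, 0.171, 0.0457]
tcp_rot: [2.031, 2.397, 0.002]
ft_force: [5.5, 4.6, -4.9]
finger_gap: 0.0173
```

Call:
{"name": "move_arm", "arguments": {
  "targets": [
    [[-0.0001,0.0005,0],[0,0,0],1],
    [[-0.0002,0.001,0],[0,0,0],1],
    [[-0.0002,0.001,0],[0,0,0],1]
  ]
}}

```text
clock: 18.8
ee_pos: [0.6103, 0.1715, 0.0456]
tcp_rot: [2.03, 2.396, 0.001]
ft_force: [5.3, -0.9, -3.8]
finger_gap: 0.0177
```

Run:
```python
from bench import r
from h import *
s=r.state();print(s["ee_pos"],s["ft_force"])
W=r.camera_info("wrist");im=r.grab_frame("wrist");cv2.imwrite("pics/w11.png",im[:,:,::-1])
im=r.grab_frame("scene"); cv2.imwrite("pics/s11.png",cv2.resize(im[150:270,240:390,::-1],None,fx=5,fy=5,interpolation=cv2.INTER_CUBIC))
im=r.grab_frame("top"); cv2.imwrite("pics/t11.png",cv2.resize(im[110:230,130:290,::-1],None,fx=5,fy=5,interpolation=cv2.INTER_CUBIC))
```

```text
[0.61028556 0.17153029 0.04564679] [ 5.32945464 -0.92323761 -3.84756133]
```

View pics/s11.png

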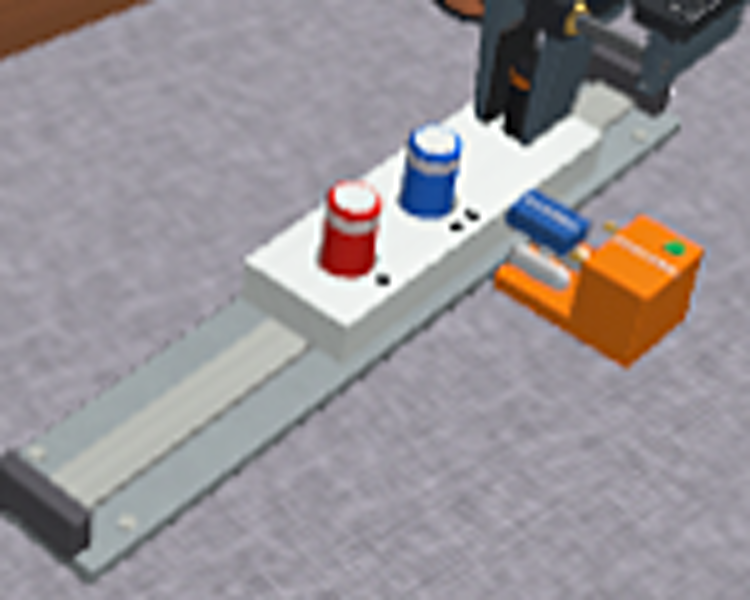

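View pics/t11.png

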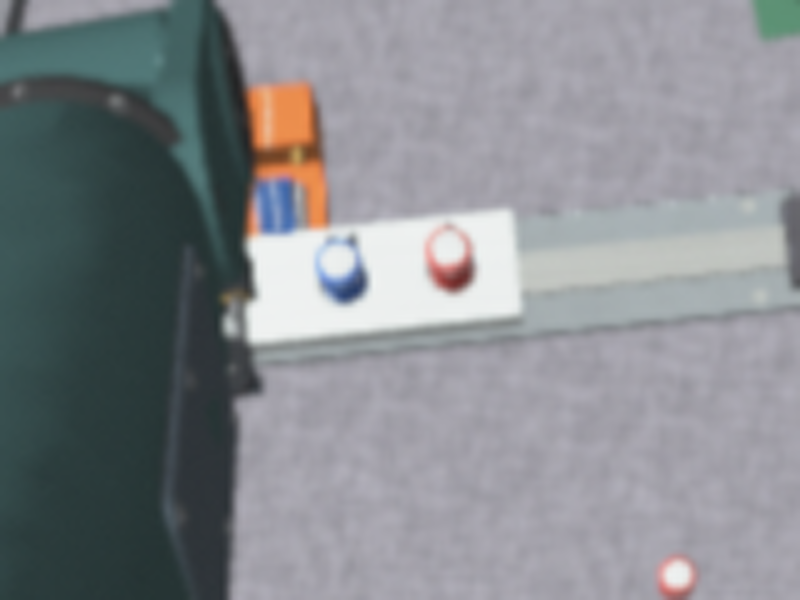

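View pics/w11.png

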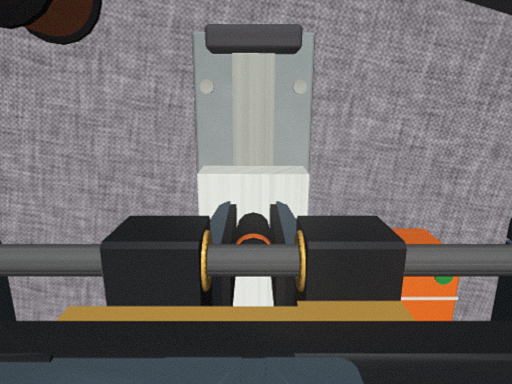

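The force went from +4.6 N (pulled forward) to about −1 N at 93.0 mm of travel, against 92.7 mm predicted, so the ball should be in the notch. I'll check this with the line marks and the settled force.

Call:
{"name": "move_arm", "arguments": {
  "targets": [
    [[0,0,0],[0,0,0],1],
    [[0,0,0],[0,0,0],1],
    [[0,0,0],[0,0,0],1],
    [[0,0,0],[0,0,0],1]
  ]
}}

```text
clock: 19.28
ee_pos: [0.6103, 0.1716, 0.0457]
tcp_rot: [2.03, 2.396, 0.001]
ft_force: [5.0, 0.5, -3.8]
finger_gap: 0.0172
```

Run:
```python
from bench import r
from h import *
s=r.state();print(s["ee_pos"],s["ft_force"])
S=r.camera_info("scene");T=r.camera_info("top")
ry=np.array([-.1616,.9869]);rx=np.array([.9869,.1616])
k=np.array(s["ee_pos"][:2])
sz=lambda u,v:(240+(u+.5)/5-.5,150+(v+.5)/5-.5); tz=lambda u,v:(130+(u+.5)/5-.5,110+(v+.5)/5-.5)
for n,I,q,z in (("S arm",S,sz(553,211),.038),("S idx",S,sz(645,254),.045),("T arm",T,tz(277,205),.038),("T idx",T,tz(267,118),.045)):
    p=onplane(I,*q,z)[:2];print(n,p.round(4),((p-k)@rx).round(4),((p-k)@ry).round(4))
# trailing edge of the carriage
im=r.grab_frame("top")[:,:,::-1].copy();hsv=cv2.cvtColor(im,cv2.COLOR_BGR2HSV)
for row in range(153,176,3):
    x=np.where((hsv[row,180:260,1]<45)&(hsv[row,180:260,2]>215))[0]
    if len(x):
        p=onplane(T,180+x[-1]+.5,row,.038)[:2]; print(row,((p-np.array([.6368,.0122]))@ry).round(4))
a=cv2.imread("pics/t0.png") if False else cv2.imread("pics/top0.png")
hsv=cv2.cvtColor(a,cv2.COLOR_BGR2HSV)
for row in range(151,171,3):
    x=np.where((hsv[row,240:300,1]<45)&(hsv[row,240:300,2]>215))[0]
    if len(x): print("before",row,((onplane(T,240+x[-1]+.5,row,.038)[:2]-np.array([.6368,.0122]))@ry).round(4))
```

```text
[0.61028896 0.17155751 0.04565468] [ 4.96696921  0.47683077 -3.78356726]
S arm [0.6618 0.1436] 0.0463 -0.0359
S idx [0.7126 0.1503] 0.0975 -0.0375
T arm [0.665  0.1395] 0.0488 -0.0405
T idx [0.7134 0.1485] 0.0981 -0.0394
153 -0.007
156 -0.0089
159 -0.0081
162 -0.01
165 -0.0091
168 -0.0083
171 -0.0075
174 0.0452
before 151 -0.1015
before 154 -0.1005
before 157 -0.1022
before 160 -0.1012
before 163 -0.1029
before 166 -0.1019
before 169 -0.0873
```

Run:
```python
from bench import r
print(r.job_done()); s=r.state(); print(s["clock"],s["ee_pos"],s["ft_force"],s["finger_gap"])
```

```text
the job is handed in; nothing more can be done
None
the job is handed in; nothing more can be done
```

I stood the red can in pocket 1, then the blue one in pocket 2. I then gripped the black knob at 40 N and slid the carriage about 93 mm along the rail until the ball clicked in. I handed the job in at about 19.4 s, still gripping the knob.

**What the last checks showed**
- **Cans:** after release, each can's top in the scene view was within about 2 px (on a 4x enlargement) of where a fully seated can should be. Both were still upright in their pockets after the slide. The blue can met the pocket floor with about 15 N. I felt no clear contact force under the red can, so its seating rests on the picture and the finger height.
- **Notch:** the force along the slide rose to −6 N at the ridge and then became a forward pull of up to +4.6 N. It dropped to about ±1 N at 93.0 mm of travel, where I had measured the notch at 92.7 mm. The white lines on the arm and the test block agreed within about 1–1.6 mm in the scene and top views. The small differences had opposite signs, which fits measurement noise.
- **Remaining load:** a steady push of about 5 N across the rail and 4 N downward, from gripping the knob slightly off centre, was still there when I handed in.
- **Meter, spool and tape:** I never went near them, but I made no separate final measurement of where they are.

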